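Bolt a cherry strip into the crosscut carrier

ROBOT

A 6-joint arm with a two-finger parallel gripper is mounted at the origin on a cart in front of the work surface, level with it; the furniture and walls round the work are solid. World frame = base frame: x ahead of the robot, y to its left, z up, the work surface at z = 0. Lengths are in m, angles in rad, forces in N, time in s.
With the tool pointing down it reaches from about 0.2 to 0.875 m from the base axis. Payload 3.4 kg.
Tool frame: the origin (TCP) lies between the finger pads; the fingertips stand 25 mm ahead of it and the grasp point (between the pads) lies 6 mm ahead of it (r.nose_length is the z of the fingertips in the tool frame, in m); z points along the fingers, y is the line along which they close (so a half turn about z gives the same grasp; the last joint's range is limited). The gripper opens to 94 mm and grips with 3 to 60 N. Pads are 16 mm wide; open, the fingers measure 119 mm over their backs; the gripper's body (75 mm by 177 mm) begins 78 mm behind the grasp point.
Start: joints at [1.109, 0.276, 1.505, -0, 1.361, -0.121], TCP at [0.192, 0.542, 0.23] pointing down, gripper open.
Joint ranges: [-2.89, 2.89], [-0.75, 2.08], [0.22, 2.7], [-1.18, 4.32], [0.11, 2.71], [-2.7, 2.7]. Speed limits (rad/s): [2.57, 2.57, 3.14, 3.14, 3.14, 3.14].

INTERFACE

Orientations are given as a unit quaternion [w, x, y, z].
In Python, from plant import r, gripper_to, inverse_kinematics, vision, models, telemetry gives the robot as it stands. Calls block until the motion is done:
- r.move_to(position, orientation): joint-space move of the TCP to a pose.
- r.move_l(position, rot=None, vel=0.15, guard=None): straight line of the TCP; rot=None keeps the orientation; vel is the mean speed in m/s. With guard (N) it stops when the force on the tool has changed by that much, and returns True; else False.
- r.movej(angles): joint-space move.
- gripper_to(opening, f_grip=None): finger opening in m; f_grip is the grip in N (None keeps the last); returns when the fingers have stopped.
- r.hold(seconds).
- inverse_kinematics(position, orientation): joint angles nearest the present ones, or None.
- vision.snapshot(name): name is "scene" or "top"; returns the picture (480x640x3 uint8, red, green, blue); there is no depth.
- vision.get_calibration(name): a dict with "fx", "fy", "cx", "cy" (pixels), "D" ([k1, k2, p1, p2, k3] as OpenCV has them; the pictures are not rectified), "position" and "orientation" of the camera in the world. Camera axes: x right, y down, z forward; pixel columns grow to the right and rows downward; lengths in m; the calibration is good to about 2 mm. A picture is of the moment at which its call begins. get_calibration takes no time and is no camera call.
A pose or a line that the arm cannot do raises r.PlanningError and nothing moves.
- r.sign_off(): hands the job in; it is judged then, once.
Trained networks look in the newest picture that a camera, given by its name, has taken for a name from the list of things; names that differ only in an ending like _2 or _b are one class to them, and where a whole thing is asked for, a point or a joint stands for the part that bears it (a point fixed in the world has none). Each returns a list of dicts, best first, with "score" (0 to 1); they miss things now and then, are a little off and sometimes report something else, mostly with a low value. They report only what shows in the picture. A call takes as long as a camera call.
- models.boxes_of(thing, camera): "at" ([x, y, z] in m, in world coordinates, good to about 4 mm: the middle of the surface that is visible of it).
- models.regions_of(thing, camera): "pixels" (480x640 bool, what is visible of it).
- models.mark_of(thing, camera): "at" ([x, y, z] in m, in world coordinates, good to about 4 mm: a listed point, or the origin of a listed thing).
Readings, each from a call of its own:
- telemetry.current_t(): time.
- telemetry.current_joints(): joint angles.
- telemetry.current_dq(): joint speeds.
- telemetry.current_joint_efforts(): joint torques, N m.
- telemetry.current_ee_pos(): TCP position.
- telemetry.current_tool_rot(): TCP orientation.
- telemetry.current_wrist_force(): force on the tool from outside, world axes, zero at the start.
- telemetry.current_torque(): the same for the moment, N m.
- telemetry.current_opening(): finger opening in m.
- telemetry.current_finger_force(): force on a finger pad.
Only numpy, scipy, OpenCV 4.12 (cv2) and the standard library are available. Lean on these libraries where they do the work, as an engineer would, in place of code of your own. Each camera call takes 0.05 s, during which the arm holds its last target. There are 200 camera calls.

TASK

Load the reddish cherry strip into the crosscut carrier that is parked beside the saw blade: lay it flat in the channel with its end butted against the dark end stop, the other end overhanging for the cut, and swing the hold-down bar right down onto it. Then lock the bar: lift the barrel bolt's handle out of its notch, slide the bolt fully home through the keep on the bar's nose and let the handle drop into the other notch. Leave the walnut and maple pieces, the glue bottle and the tape measure where they are.

Things in the scene. Friction and masses are not known exactly. Their poses are not given: they have to be found in the camera images.
- jig: crosscut carrier, a fixed plywood jig left of the raised saw blade. Origin on the saw top; in its frame (mm): base x -110..105, y -55..140, top z 18. Channel along y, 32 wide (x -16..16), floor z 18, between two light cleats 20 wide (tops z 28), open at its -y end, closed at y 80 by the dark end stop, 20 thick, top z 44. The bar's hinge block: x 56..100, y -34..34, top z 48, steel cheeks to z 66
- jig_seat (a point): on the carrier: where the middle of the strip (point strip_mid) comes when it lies in the channel butted against the stop: jig frame (0, 0, 32) mm. Axes as the jig's: y runs along the channel towards the stop
- bolt_guide (a point): middle of the bolt's guide plate, at its top edge: jig frame (-101, 77, 74.5) mm, axes as the jig's. Plate 4 thick, y 44..110, with two notches 11 wide at y 95 (bolt drawn) and y 59 (bolt shot). The bolt's axis runs along jig y at x -85, z 65.5, over a wooden block x -108..-66, y 22..134, top z 58; its straps reach up to z 74
- cherry_strip: loose reddish-brown cherry strip, 28 x 160 x 28 mm, 82 g; origin at the centre of its underside, y along its length
- strip_mid (a point): centre of the cherry strip
- bar (a joint): hold-down bar, a light wooden bar 26 wide, 178 mm long from its hinge, first 142 mm 18 thick. 0 = level, its rubber pad lying on the strip; positive = swung up (1.57 upright, stop at 1.95); it starts up. Its stiff hinge (0.22 N m) stays where it is left. Upright or leaning over the channel it can be in the way of a gripper there
- bar_hinge (a point): middle of the bar's hinge axis, jig frame (75, 0, 57) mm. The axis runs along jig y; closed, the bar reaches from here towards jig -x, centred on y 0 and, in thickness, on this axis
- bar_nose (a point): on the bar's steel keep plate, inside the keep (a staple 24 x 14 mm, 18.5 high), where the bolt passes over the plate: 160 mm from the hinge, 3 mm above the bar's middle plane
- bolt (a joint): barrel bolt, 10 mm steel rod along jig y. 0 = drawn back, 0.036 = fully shot (it moves towards jig -y), over the keep plate of the closed bar; 1 to 2 N move it. Its last 10 mm taper, and draw the bar down if it stands up to about 4 mm high at the nose; if it stands higher the bolt is blocked
- bolt_handle (a joint): turn of the bolt and its handle about the bolt's axis. 0 = handle level, lying in a notch and pointing to jig -x; it stands up with growing angle, to 1.4. Above 0.85 rad it clears the guide between the notches and the bolt can slide; let go, it falls by its weight
- bolt_knob (a point): centre of the black ball, 16 mm in diameter, at the end of the bolt's handle (a 7 mm steel stem), 45 mm from the bolt's axis
- walnut_piece: dark walnut offcut, 34 x 140 x 22 mm, loose; leave it; origin at the centre of its underside, y along its length
- maple_piece: pale maple offcut, 50 x 110 x 32 mm, loose; leave it; origin at the centre of its underside, y along its length
- glue: yellow glue bottle with a red tip, diameter 58, 201 mm tall, loose; leave it; origin at the centre of its underside
- tape: yellow tape measure, 40 x 83 x 66 mm, loose; leave it; origin at the centre of its underside

How it is judged:
On the way, in this order (a step that is already met when the one before it is completed fails the run):
1. the cherry strip lies in the channel (z of strip_mid in the frame of jig_seat between -0.004 and 0.004 m and x of strip_mid in the frame of jig_seat between -0.004 and 0.004 m and y of strip_mid in the frame of jig_seat above -0.03 m), for 0.2 s.
2. the bar is swung down onto the strip, the bolt still drawn (value of joint bar below 0.03 rad and value of joint bolt below 0.006 m), for 0.1 s.
At the end, for the whole second after the job is handed in: the cherry strip lies flat in the channel with its end no more than 5 mm from the stop, the bar is down on it (within 0.02 rad), the bolt is shot (30 mm or more of its 36) over the bar's keep plate and its handle lies in the second notch (within 0.2 rad of level); all at rest (z of strip_mid in the frame of jig_seat between -0.004 and 0.004 m and x of strip_mid in the frame of jig_seat between -0.004 and 0.004 m and y of strip_mid in the frame of jig_seat above -0.005 m and angle between the y axis of cherry_strip and the y axis of jig, either way round below 0.06 rad and value of joint bar below 0.02 rad and value of joint bolt above 0.03 m and value of joint bolt_handle below 0.2 rad and linear speed of cherry_strip below 0.01 m/s); the robot touches nothing.
It fails at once if the walnut or maple piece, the glue bottle or the tape measure is moved by more than 25 mm, or the bottle tipped (distance of any of walnut_piece, maple_piece, glue, tape from where it was at the start of the episode above 0.025 m or angle between glue's own z axis and vertical above 0.4 rad).
It also fails if it takes over 69 s, if anything falls off the work surface, if the arm or the gripper's body presses on something with over 40 N, if the wrist force passes 120 N, or if a joint passes its speed limit or range.

## Working session

There is one attempt and no reset: what is moved stays moved. The work goes in short steps, each a Python script; the robot and the scene stay as the last script left them, time stands still between calls to the robot, and variables do not carry over. Pictures are saved under pics/ and viewed, at most 10 in all, crops included, and the job is handed in when it is done.

```bash
ls; mkdir -p pics
python3 - <<'E'
from plant import r, vision, models, telemetry
import cv2, numpy as np
for c in ("scene","top"):
    im=vision.snapshot(c); cv2.imwrite(f"pics/{c}0.png",im[:,:,::-1])
    k=vision.get_calibration(c); print(c,k)
    for t in ("jig","jig_seat","bolt_guide","cherry_strip","strip_mid","bar_hinge","bar_nose","bolt_knob","walnut_piece","maple_piece","glue","tape"):
        m=models.mark_of(t,c); print(t,[(np.round(d["at"],4).tolist(),round(d["score"],2)) for d in m[:2]])
print(telemetry.current_t())
E
```

```text
pics
scene {'fx': 595.5898228382414, 'fy': 595.5898228382414, 'cx': 317.7033790393277, 'cy': 237.69943804933777, 'D': array([-0.20041422,  0.        ,  0.        ,  0.        ,  0.        ]), 'position': array([-0.01709373, -0.42448919,  1.13729739]), 'orientation': array([-0.3141635 ,  0.87580366, -0.34218903,  0.1310569 ])}
jig [([0.5354, 0.1952, -0.0028], 0.76)]
jig_seat [([0.5384, 0.1892, 0.0333], 0.62)]
bolt_guide [([0.4209, 0.254, 0.0715], 0.75)]
cherry_strip [([0.4751, -0.0476, -0.001], 0.95)]
strip_mid [([0.4744, -0.0512, 0.016], 0.58)]
bar_hinge [([0.6113, 0.2, 0.0577], 0.75)]
bar_nose [([0.5999, 0.1989, 0.2193], 0.92)]
bolt_knob [([0.3917, 0.2683, 0.0654], 0.72), ([0.6596, -0.0612, -0.0], 0.39)]
walnut_piece [([0.5524, -0.0574, -0.0036], 0.57)]
maple_piece [([0.6543, -0.063, 0.0017], 0.56), ([0.6034, 0.2006, 0.2187], 0.17)]
glue [([0.7617, -0.0432, 0.0034], 0.85)]
tape [([0.5344, 0.3782, 0.0035], 0.56)]
top {'fx': 606.6852197239282, 'fy': 606.6852197239282, 'cx': 312.9968352209902, 'cy': 243.54051061087966, 'D': array([-0.09644781,  0.        ,  0.        ,  0.        ,  0.        ]), 'position': array([0.50293015, 0.1826338 , 1.18060766]), 'orientation': array([ 0.02958649, -0.70447984,  0.70833918, -0.03299084])}
jig [([0.5337, 0.1897, 0.0325], 0.59), ([0.534, 0.1939, -0.0013], 0.57)]
jig_seat []
bolt_guide []
cherry_strip [([0.4751, -0.0474, -0.0019], 0.64)]
strip_mid [([0.4787, -0.046, 0.0148], 0.95)]
bar_hinge []
bar_nose [([0.6032, 0.1988, 0.2125], 0.59), ([0.475, -0.0472, 0.0165], 0.31)]
bolt_knob [([0.3932, 0.2678, 0.0648], 0.57)]
walnut_piece [([0.5584, -0.0555, 0.0006], 0.79)]
maple_piece [([0.6517, -0.0638, 0.0001], 0.72)]
glue [([0.7667, -0.0405, -0.0063], 0.86)]
tape [([0.5283, 0.3777, -0.0013], 0.65)]
1.3
```

View pics/scene0.png

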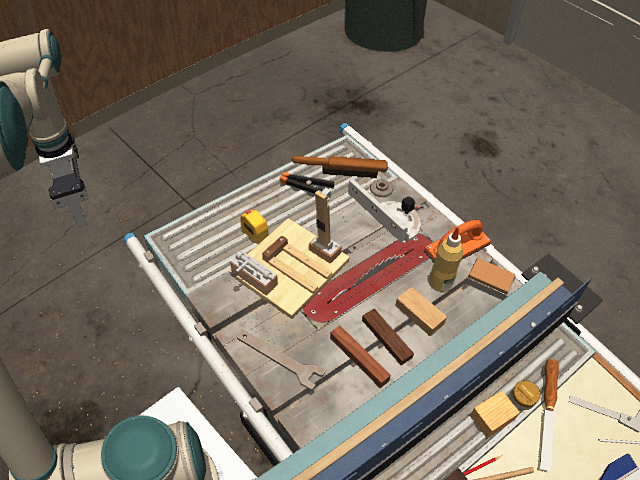

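View pics/top0.png

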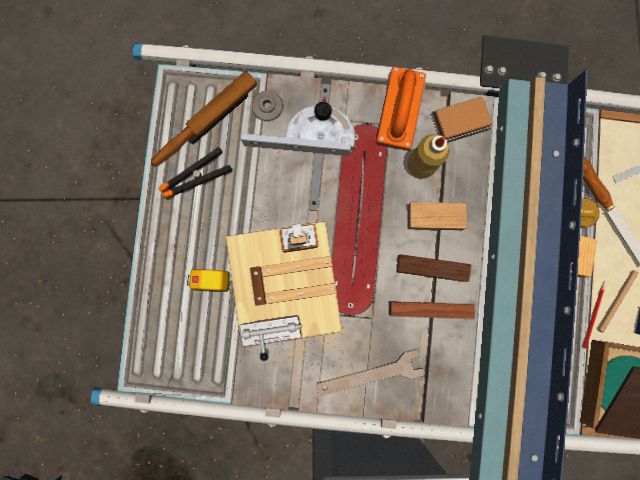

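```bash
cat > h.py <<'E'
import numpy as np, cv2
from scipy.optimize import minimize
from scipy.spatial.transform import Rotation as R
from plant import r, vision, models, telemetry, gripper_to, inverse_kinematics
def proj(P,k):
    w,x,y,z=k["orientation"]; M=R.from_quat([x,y,z,w]).as_matrix()
    K=np.array([[k["fx"],0,k["cx"]],[0,k["fy"],k["cy"]],[0,0,1]])
    return cv2.projectPoints(np.asarray(P,float),cv2.Rodrigues(M.T)[0],-M.T@k["position"],K,np.asarray(k["D"]))[0][:,0]
def rect(x0,x1,y0,y1,z): 
    c=[(x0,y0,z),(x1,y0,z),(x1,y1,z),(x0,y1,z)]; return [(c[i],c[(i+1)%4]) for i in range(4)]
JIG=rect(-.11,.105,-.055,.14,.018)+[((s*x,-.055,.028),(s*x,.08,.028)) for s in(-1,1) for x in(.016,.036)]+[((-.036,.08,.044),(.036,.08,.044)),((-.036,.1,.044),(.036,.1,.044))]
STRIP=rect(-.014,.014,-.08,.08,.028)
def pts(L,p):
    t=np.linspace(0.03,.97,60)[:,None]; Q=np.vstack([np.array(a)*(1-t)+np.array(b)*t for a,b in L])
    c,s=np.cos(p[2]),np.sin(p[2]); return np.c_[p[0]+c*Q[:,0]-s*Q[:,1],p[1]+s*Q[:,0]+c*Q[:,1],Q[:,2]]
def grad(im):
    g=cv2.GaussianBlur(im.astype(np.float32),(0,0),.8); gx=cv2.Sobel(g,cv2.CV_32F,1,0);gy=cv2.Sobel(g,cv2.CV_32F,0,1)
    return np.sqrt(np.minimum(np.hypot(gx,gy).max(2),150))
def fit(L,p0,views):  # views: list of (grad,calib)
    def cost(p):
        s=0
        for g,k in views:
            q=proj(pts(L,p),k).astype(np.float32); s-=cv2.remap(g,q[:,:1],q[:,1:],cv2.INTER_LINEAR).mean()
        return s
    best=None
    for dx in(-.005,0,.005):
        for dy in(-.005,0,.005):
            for a in(-.03,0.03):
                s0=np.array(p0)+[dx,dy,a]
                o=minimize(cost,s0,method="Nelder-Mead",options=dict(initial_simplex=s0+np.array([[0,0,0],[.004,0,0],[0,.004,0],[0,0,.03]]),xatol=1e-5,fatol=1e-4))
                if best is None or o.fun<best.fun: best=o
    return best.x,best.fun
E
python3 - <<'E'
from h import *
V={}
for c in("top","scene"): V[c]=(grad(cv2.imread(f"pics/{c}0.png")),vision.get_calibration(c))
S={"jig":(JIG,[.5355,.194,.14]),"strip":(STRIP,[.475,-.0475,-.02])}
out={}
for n,(L,p) in S.items():
    for vs in(["top"],["scene"],["top","scene"]):
        x,f=fit(L,p,[V[v] for v in vs]); out[n,len(vs),vs[0]]=x; print(n,vs,x.round(4),round(f,2))
ims=[]
for c,(x0,x1,y0,y1) in dict(top=(220,350,215,365),scene=(225,355,180,330)).items():
    im=cv2.imread(f"pics/{c}0.png"); f=4
    big=cv2.resize(im[y0:y1,x0:x1],None,fx=f,fy=f,interpolation=cv2.INTER_CUBIC)
    q=proj(pts(JIG,out["jig",1,c]),V[c][1])
    for u in (q+.5-[x0,y0])*f: cv2.circle(big,tuple(int(v) for v in u),0,(0,255,0),-1)
    ims.append(cv2.resize(big,(400,462)))
cv2.imwrite("pics/fit.png",np.hstack(ims))
E
```

```text
jig ['top'] [0.5402 0.1924 0.1478] -11.06
jig ['scene'] [0.5372 0.1939 0.1526] -11.25
jig ['top', 'scene'] [0.5373 0.1927 0.1334] -22.1
strip ['top'] [ 0.478  -0.0505 -0.0475] -12.22
strip ['scene'] [ 0.4751 -0.0496 -0.0301] -12.24
strip ['top', 'scene'] [ 0.4768 -0.0502 -0.044 ] -24.3
```

View pics/fit.png

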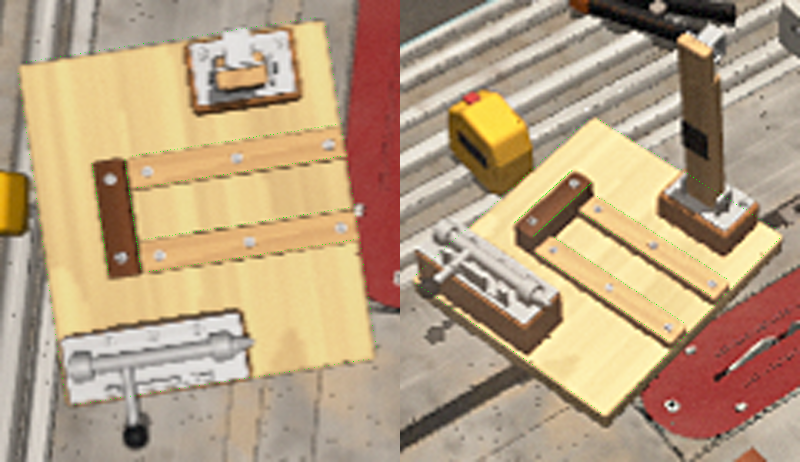

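```bash
cat >> h.py <<'E'
def quat(yaw,along):  # tool down; fingers close along the frame's 'x' or 'y'; half turn chosen for smallest joint-6 magnitude
    a=yaw+(0 if along=="x" else np.pi/2); res=[]
    for s in(0,np.pi):
        y=np.array([np.cos(a+s),np.sin(a+s),0]); z=np.array([0,0,-1.]); q=R.from_matrix(np.c_[np.cross(y,z),y,z]).as_quat()
        res.append(np.array([q[3],*q[:3]]))
    return res
def pick(pos,qs):
    c=[(abs(j[5]),i) for i,q in enumerate(qs) if (j:=inverse_kinematics(pos,q)) is not None]
    return qs[min(c)[1]]
def loc(p,jp): 
    c,s=np.cos(jp[2]),np.sin(jp[2]); return np.array([jp[0]+c*p[0]-s*p[1],jp[1]+s*p[0]+c*p[1],p[2]])
E
python3 - <<'E'
from h import *
sp=[.4765,-.0500,-.042]
g=loc([0,.062,0],sp); q=pick(g+[0,0,.25],quat(sp[2],"x"))
jp=[.5387,.1932,.150]
for n,p,al in (("seat",[0,.055,.2],"x"),("bar",[.1,0,.2],"y"),("knob",[-.13,.095,.08],"y")):
    for qq in quat(jp[2],al):
        j=inverse_kinematics(loc(p,jp),qq); print(n,None if j is None else np.round(j,2))
gripper_to(.052)
r.move_to(g+[0,0,.12],q)
r.move_l(g+[0,0,.038],vel=.15,guard=8)
print(telemetry.current_ee_pos(),telemetry.current_opening())
gripper_to(0.0,f_grip=45)
print(telemetry.current_opening(),telemetry.current_finger_force(),telemetry.current_ee_pos(),telemetry.current_joints())
PART=rect(-.014,.014,-.08,.02,.028); PART=[PART[0],PART[1],PART[3]]
for c in("top","scene"):
    im=vision.snapshot(c)[:,:,::-1]; cv2.imwrite(f"pics/{c}1.png",im)
    print(c,fit(PART,sp,[(grad(im),vision.get_calibration(c))]))
print(telemetry.current_t())
E
```

```text
seat [ 0.32  0.31  1.53 -0.    1.3   0.17]
seat None
bar [ 0.21  0.44  1.33 -0.    1.37 -1.51]
bar [ 0.21  0.44  1.33 -0.    1.37  1.63]
knob [ 0.45  0.27  1.93 -0.    0.94 -1.27]
knob [ 0.45  0.27  1.93 -0.    0.94  1.87]
[0.47970592 0.01217517 0.03838732] 0.051910192254212326
0.027555607080463795 44.977925419807434 [0.47931145 0.01189655 0.03855364] [-1.20461455e-01  3.29972822e-01  1.98117036e+00  3.46949835e-05
  8.29774580e-01 -7.83954037e-02]
top (array([ 0.53055359,  0.04969269, -0.40230545]), np.float64(-9.347753524780273))
scene (array([ 0.47630656, -0.04873286, -0.05894759]), np.float64(-12.246843338012695))
5.5917
```

Run:
```python
from h import *
jp=[.538,.1933,.150]
e=np.array(telemetry.current_ee_pos())
r.move_l(e+[0,0,.16],vel=.25)
p=loc([0,.056,0],jp); q=pick(p+[0,0,.2],quat(jp[2],"x"))
r.move_to(p+[0,0,.2],q)
r.move_l(p+[0,0,.0385+.034],vel=.15,guard=10)
print(telemetry.current_ee_pos(),telemetry.current_wrist_force(),telemetry.current_opening())
ims=[]
for c,(x0,x1,y0,y1) in dict(top=(220,370,215,365),scene=(225,375,185,335)).items():
    im=vision.snapshot(c)[:,:,::-1]; cv2.imwrite(f"pics/{c}2.png",im)
    ims.append(cv2.resize(im[y0:y1,x0:x1],(400,400),interpolation=cv2.INTER_CUBIC))
cv2.imwrite("pics/hover.png",np.hstack(ims)); print(telemetry.current_t())
```

```text
[0.53047397 0.24857847 0.07340848] [-0.45847904  0.26686866 -0.50693522] 0.027419590024714814
8.4417
```

View pics/hover.png

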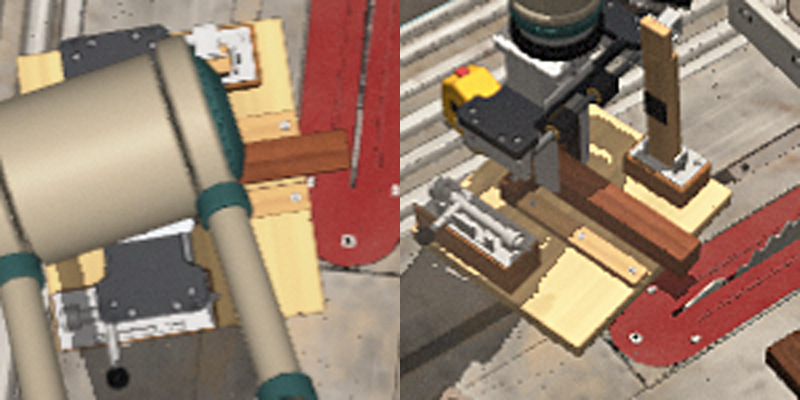

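Run:
```python
from h import *
e=np.array(telemetry.current_ee_pos()); yaw=.150; zt=e[2]-.0385+.028
c0=e[:2]-.056*np.array([-np.sin(yaw),np.cos(yaw)])   # jig origin if commanded = true
S=[((s*.014,-.080,zt),(s*.014,-.035,zt)) for s in(-1,1)]
C=[((s*x,-.052,.028),(s*x,-.03,.028)) for s in(-1,1) for x in(.016,.036)]
B=[((-.06,-.055,.018),(-.1,-.055,.018))]
for c in("top","scene"):
    g=grad(cv2.imread(f"pics/{c}2.png")); g0=grad(cv2.imread(f"pics/{c}0.png")); k=vision.get_calibration(c)
    def scan(G,L,yw):
        d=np.arange(-.008,.0081,.00025); v=[]
        for t in d:
            q=proj(pts(L,[c0[0]+t*np.cos(yw),c0[1]+t*np.sin(yw),yw]),k).astype(np.float32); v.append(cv2.remap(G,q[:,:1],q[:,1:],cv2.INTER_LINEAR).mean())
        i=int(np.argmax(v)); return round(d[i]*1e3,2),round(max(v),2)
    for yw in(.14,.15,.16): print(c,yw,"strip",scan(g,S,yw),"cleats",scan(g,C,yw),"cleats0",scan(g0,[((a[0],-.052,.028),(a[0],.075,.028)) for a,b in C],yw))
```

```text
top 0.14 strip (np.float64(0.75), np.float32(10.71)) cleats (np.float64(0.75), np.float32(10.19)) cleats0 (np.float64(-1.75), np.float32(9.95))
top 0.15 strip (np.float64(0.25), np.float32(10.67)) cleats (np.float64(0.5), np.float32(10.2)) cleats0 (np.float64(1.25), np.float32(9.88))
top 0.16 strip (np.float64(-0.25), np.float32(10.63)) cleats (np.float64(0.0), np.float32(10.2)) cleats0 (np.float64(1.0), np.float32(9.82))
scene 0.14 strip (np.float64(-0.5), np.float32(12.25)) cleats (np.float64(-1.25), np.float32(10.74)) cleats0 (np.float64(-1.5), np.float32(10.38))
scene 0.15 strip (np.float64(-1.0), np.float32(12.25)) cleats (np.float64(-1.5), np.float32(10.75)) cleats0 (np.float64(-1.25), np.float32(10.39))
scene 0.16 strip (np.float64(-1.75), np.float32(12.24)) cleats (np.float64(-2.0), np.float32(10.75)) cleats0 (np.float64(-1.0), np.float32(10.35))
```

Run:
```python
from h import *
e=np.array(telemetry.current_ee_pos())
hit=r.move_l([*e[:2],.0385+.0185],vel=.05,guard=8)
e=np.array(telemetry.current_ee_pos()); print(hit,e,telemetry.current_wrist_force(),telemetry.current_torque(),telemetry.current_t())
if e[2]<.0605:
    u=np.array([-np.sin(.15),np.cos(.15),0])
    hit=r.move_l(e+u*.014,vel=.04,guard=10)
    e2=np.array(telemetry.current_ee_pos()); print(hit,e2,(e2-e)@u,telemetry.current_wrist_force(),telemetry.current_opening())
for c in("scene",):
    im=vision.snapshot(c)[:,:,::-1]; cv2.imwrite(f"pics/{c}3.png",im)
    print([d["at"] for d in models.mark_of("strip_mid",c)],[d["at"] for d in models.mark_of("bar_nose",c)])
print(telemetry.current_t())
```

```text
True [0.53099426 0.24916324 0.06581108] [-0.44331494  0.28835304  1.31341693] [-0.05129064  0.08189236 -0.06217051] 8.7
[[0.5388, 0.185, 0.0436]] [[0.601, 0.1992, 0.2185], [0.5325, 0.3778, 0.004]]
8.85
```

Run:
```python
from h import *
e0=np.array(telemetry.current_ee_pos()); ux=np.array([np.cos(.15),np.sin(.15),0]); b=np.array([.530474,.248578,0])
for d in(1.2,-1.2,2.2,-2.2):
    p=b+ux*d*1e-3
    r.move_l([*telemetry.current_ee_pos()[:2],.069],vel=.05)
    r.move_l([*p[:2],.069],vel=.05)
    f0=np.array(telemetry.current_wrist_force());t0=np.array(telemetry.current_torque())
    hit=r.move_l([*p[:2],.057],vel=.03,guard=5)
    e=np.array(telemetry.current_ee_pos()); print(d,hit,e,(np.array(telemetry.current_wrist_force())-f0).round(2),(np.array(telemetry.current_torque())-t0).round(3),telemetry.current_t())
    if e[2]<.0615: break
```

```text
1.2 True [0.5320431  0.24893666 0.065827  ] [ 0.55 -0.39  5.78] [-0.093  0.077 -0.051] 9.6167
-1.2 True [0.52896266 0.24830133 0.05644869] [-0.59  0.05  4.77] [-0.1   -0.007 -0.061] 10.5583
```

Run:
```python
from h import *
e=np.array(telemetry.current_ee_pos()); u=np.array([-np.sin(.15),np.cos(.15),0])
r.move_l(e+[0,0,.0006],vel=.03)
e=np.array(telemetry.current_ee_pos())
hit=r.move_l(e+u*.016,vel=.03,guard=10)
e2=np.array(telemetry.current_ee_pos()); print(hit,e2,(e2-e)@u,telemetry.current_wrist_force(),telemetry.current_opening())
gripper_to(.05)
r.hold(.2); e2=np.array(telemetry.current_ee_pos())
r.move_l(e2+[0,0,.2],vel=.3)
a=loc([.15,0,.33],[.5365,.1935,.15]); r.move_to(a,pick(a,quat(.15,"y"))); gripper_to(0.0)
ims=[]
for c,(x0,x1,y0,y1) in dict(top=(220,370,215,365),scene=(225,375,185,335)).items():
    im=vision.snapshot(c)[:,:,::-1]; cv2.imwrite(f"pics/{c}4.png",im)
    print(c,[d["at"] for d in models.mark_of("strip_mid",c)],[d["at"] for d in models.mark_of("bar_nose",c)])
    ims.append(cv2.resize(im[y0:y1,x0:x1],(400,400),interpolation=cv2.INTER_CUBIC))
cv2.imwrite("pics/seated.png",np.hstack(ims)); print(telemetry.current_t(),telemetry.current_opening())
```

```text
True [0.52770502 0.253967   0.05645145] 0.0058573337577576354 [-0.05536725 -1.32611317  2.33293848] 0.02771846411460523
top [[0.5392, 0.1933, 0.0361]] [[0.597, 0.1989, 0.2153]]
scene [[0.5379, 0.1927, 0.0356]] [[0.6021, 0.2039, 0.2179]]
15.4167 0.000634898607872123
```

View pics/seated.png

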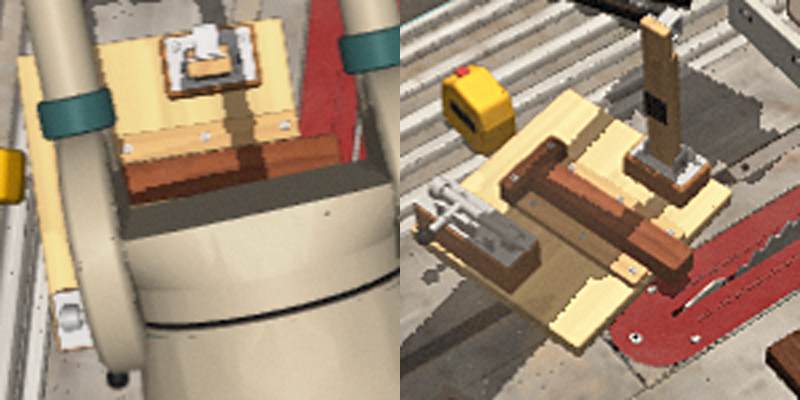

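Run:
```python
from h import *
jp=[.537,.193,.15]; rho=.12; w=.010
def tcp(phi):
    n=np.array([np.sin(phi),np.cos(phi)]); u=np.array([-np.cos(phi),np.sin(phi)])
    x,z=np.array([.075,.057])+rho*u+(.009+w*np.sin(phi))*n
    return loc([x,0,z+.025],jp)
r.move_l(loc([.13,0,.21],jp),vel=.25)
for phi in (1.6,1.35,1.1,.85,.6,.4,.2,.05):
    h=r.move_l(tcp(phi),vel=.12,guard=25)
    if phi in(1.35,.6,.05): print(phi,h,telemetry.current_ee_pos(),np.round(telemetry.current_wrist_force(),2))
    if h: break
h=r.move_l(tcp(0)-[0,0,.006],vel=.03,guard=14)
print(h,telemetry.current_ee_pos()[2]-.025-.066,np.round(telemetry.current_wrist_force(),2))
r.hold(.2)
e=np.array(telemetry.current_ee_pos()); r.move_l(e+[0,0,.12],vel=.3)
# move aside towards the knob, high
k=loc([-.13,.095,.0655],jp); gripper_to(.04)
r.move_to(k+[0,0,.14],pick(k+[0,0,.14],quat(jp[2],"y")))
for c in("top","scene"):
    im=vision.snapshot(c)[:,:,::-1]; cv2.imwrite(f"pics/{c}5.png",im)
    print(c,[(t,[np.round(d["at"],4).tolist() for d in models.mark_of(t,c)[:1]]) for t in("bar_nose","bolt_knob","bolt_guide","strip_mid")])
cv2.imwrite("pics/closed.png",cv2.resize(im[185:335,225:375],(600,600),interpolation=cv2.INTER_CUBIC)); print(k,telemetry.current_t())
```

```text
1.35 False [0.60412814 0.20315335 0.2038303 ] [-0.4   0.18  0.44]
0.6 False [0.5221178  0.19075925 0.16210383] [0.3  0.35 0.41]
0.05 False [0.49335397 0.18638616 0.0977101 ] [0.71 0.19 0.11]
True 0.00020310138894322205 [-1.21 -0.71  5.96]
top [('bar_nose', [[0.4523, 0.1782, 0.0563]]), ('bolt_knob', [[0.395, 0.2679, 0.0621]]), ('bolt_guide', [[0.4279, 0.2502, 0.0785]]), ('strip_mid', [[0.5375, 0.1919, 0.0349]])]
scene [('bar_nose', [[0.4532, 0.177, 0.0631]]), ('bolt_knob', [[0.6071, 0.2007, 0.0562]]), ('bolt_guide', [[0.4232, 0.254, 0.0746]]), ('strip_mid', [[0.5346, 0.1901, 0.0357]])]
[0.39426314 0.2675063  0.0655    ] 22.125
```

View pics/closed.png

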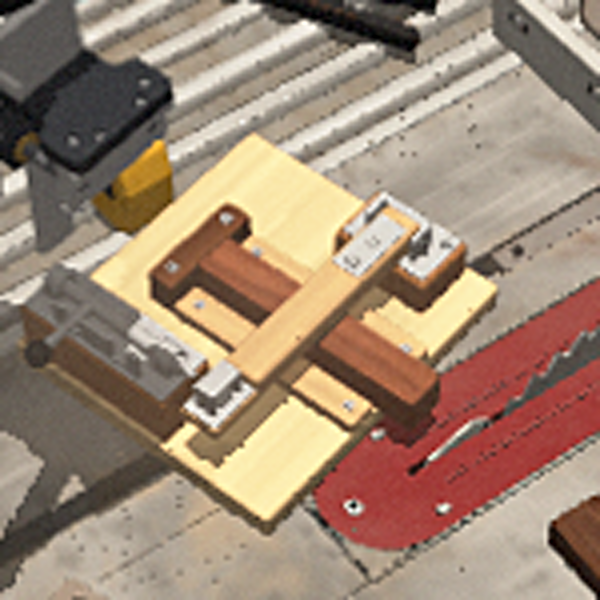

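```bash
cat > bolt.py <<'E'
from h import *
jp=[.537,.193,.15]; off=.014
ux=np.array([np.cos(.15),np.sin(.15),0]); uy=np.array([-np.sin(.15),np.cos(.15),0])
def arc(p,a0,a1,n,L=.045):  # translate the TCP along the knob's arc from the present p
    for a in np.linspace(a0,a1,n+1)[1:]:
        h=r.move_l(p+ux*L*(np.cos(a0)-np.cos(a))+np.array([0,0,L*(np.sin(a)-np.sin(a0))]),vel=.06,guard=15)
        if h: print("guard at",a); return False
    return True
def st(s): print(s,np.round(telemetry.current_ee_pos(),4),np.round(telemetry.current_wrist_force(),2),round(telemetry.current_opening(),4),round(telemetry.current_t(),2))
E
python3 - <<'E'
from bolt import *
k=loc([-.13,.095,.0655],jp)
h=r.move_l(k+[0,0,off],vel=.15,guard=6); st(("down",h))
gripper_to(0,f_grip=15); st("grip")
p=np.array(telemetry.current_ee_pos())
ok=arc(p,0,1.12,7); st(("lifted",ok))
if ok and telemetry.current_opening()>.011:
    p=np.array(telemetry.current_ee_pos())
    h=r.move_l(p-uy*.041,vel=.03,guard=9); st(("slid",h)); print((np.array(telemetry.current_ee_pos())-p)@uy)
im=vision.snapshot("scene")[:,:,::-1]
cv2.imwrite("pics/slid.png",cv2.resize(im[185:335,215:365],(600,600),interpolation=cv2.INTER_CUBIC))
E
```

```text
('down', False) [0.3948 0.2678 0.0801] [ 0.48 -0.39 -0.98] 0.0398 23.12
grip [0.3945 0.2677 0.0798] [ 0.48 -0.19  1.37] 0.0146 23.64
('lifted', True) [0.4205 0.2717 0.1206] [-0.61 -0.64  0.24] 0.0148 25.52
('slid', True) [0.4256 0.2356 0.1205] [-1.47  2.    0.31] 0.0145 26.7
-0.03636066012645376
```

View pics/slid.png

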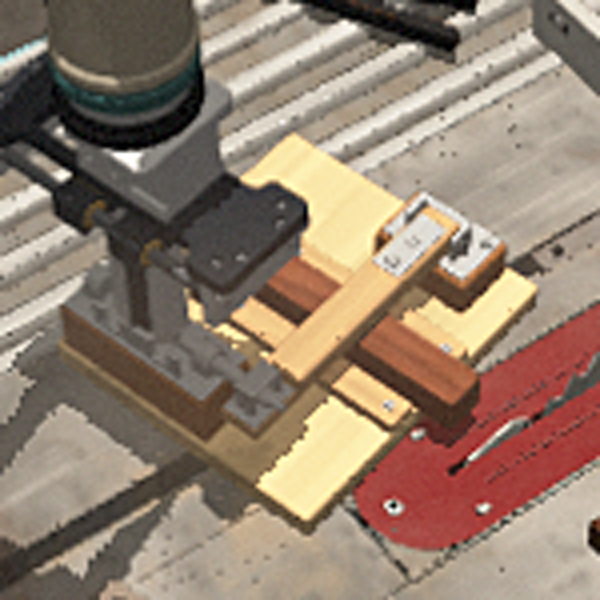

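Run:
```python
from bolt import *
p=np.array(telemetry.current_ee_pos())
ok=arc(p,1.12,0.03,7); st(("lowered",ok))
if ok:
    gripper_to(.036); r.hold(.3)
    e=np.array(telemetry.current_ee_pos()); r.move_l(e+[0,0,.1],vel=.2)
    r.move_l(e+[0,0,.2]-ux*.08+uy*.12,vel=.3); st("away")
    ims=[]
    for c,(x0,x1,y0,y1) in dict(top=(220,370,215,365),scene=(215,365,185,335)).items():
        im=vision.snapshot(c)[:,:,::-1]
        print(c,[(t,[np.round(d["at"],4).tolist() for d in models.mark_of(t,c)[:1]]) for t in("bar_nose","bolt_knob","strip_mid","walnut_piece","maple_piece","glue","tape")])
        ims.append(cv2.resize(im[y0:y1,x0:x1],(400,400),interpolation=cv2.INTER_CUBIC))
    cv2.imwrite("pics/final.png",np.hstack(ims))
    print("expected knob",loc([-.13,.059,.0655],jp))
```

```text
('lowered', True) [0.3999 0.2318 0.0808] [1.96 2.66 0.35] 0.0146 28.61
away [0.3028 0.3376 0.2796] [ 0.48  0.63 -0.43] 0.0361 30.83
top [('bar_nose', [[0.4512, 0.1786, 0.058]]), ('bolt_knob', [[0.4004, 0.2344, 0.0608]]), ('strip_mid', [[0.5376, 0.1949, 0.0353]]), ('walnut_piece', [[0.5344, 0.1915, 0.0164]]), ('maple_piece', [[0.6531, -0.0655, -0.0019]]), ('glue', [[0.7644, -0.044, -0.0042]]), ('tape', [[0.5287, 0.3775, -0.0053]])]
scene [('bar_nose', [[0.4543, 0.1784, 0.0619]]), ('bolt_knob', [[0.3964, 0.2353, 0.0634]]), ('strip_mid', [[0.533, 0.1926, 0.0334]]), ('walnut_piece', [[0.5524, -0.0584, 0.0007]]), ('maple_piece', [[0.6597, -0.0622, 0.0046]]), ('glue', [[0.7648, -0.0403, 0.0007]]), ('tape', [[0.5336, 0.379, 0.0037]])]
expected knob [0.39964291 0.23191054 0.0655    ]
```

View pics/final.png

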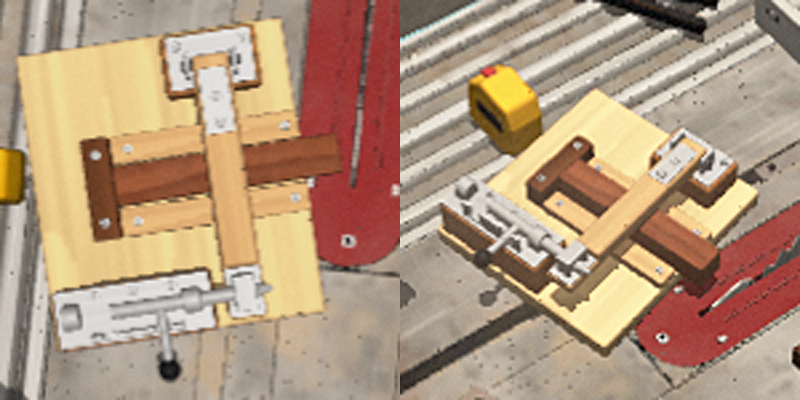

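The picture shows the strip butted against the stop with no visible gap, the bar down on it and the bolt through the keep. The knob is level in the second notch (top crop about 168,370), and the other pieces have not moved.

```bash
python3 -c "
from plant import r
print(r.sign_off())"
```

```text
the job is handed in; nothing more can be done
None
```

I handed the job in at about 31 s of the 69 s allowed: the cherry strip lies butted against the stop, the bar is down on it, and the bolt is fully shot with its handle in the second notch; the other pieces were left where they were, and no verdict was returned.

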